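Stand the fallen phone stand back up on its cork mat

ROBOT

A 6-joint arm with a two-finger parallel gripper is mounted at the origin on the work surface. World frame = base frame: x ahead of the robot, y to its left, z up, the work surface at z = 0. Lengths are in m, angles in degrees, forces in N, time in s.
With the tool pointing down it reaches from about 0.3 to 0.75 m from the base axis. Payload 8.5 kg.
Tool frame: the origin (TCP) lies midway between the tips of the shut fingers; the grasp point (between the pads) lies 19 mm behind it; z points along the fingers, y is the line along which they close (so a half turn about z gives the same grasp; the last joint's range is limited). The gripper opens to 85 mm and grips with 20 to 120 N. Pads are 22 mm wide; open, the fingers measure 114 mm over their backs; the gripper's body (76 mm by 85 mm) begins 54 mm behind the grasp point. The pads swing forward as they close: fully open they stand 13 mm farther back than shut.
Start: joints at [60.544, 21.807, 74.336, -0, 83.858, -12.336], TCP at [0.162, 0.526, 0.231] pointing down, gripper open.
Joint ranges: [-178.18, 178.18], [-50.72, 133.34], [12.68, 142.11], [-81.47, 261.47], [9.98, 163.14], [-165.26, 165.26]. Speed limits (degrees/s): [136.94, 136.94, 180, 180, 180, 180].

INTERFACE

Orientations are given as a 3x3 rotation matrix whose columns are the frame's x, y, z axes.
In Python, from rig import env gives the robot as it stands. The module is installed in compiled form; this text tells all that it offers.
- The arm moves only by the tool jog_arm, never from a script. Its argument "targets" is a list of rows, each a list of 6 numbers: the shift along the tool's x, y, z in cm, then the turn, a rotation vector about the tool's x, y, z in degrees. A call has 1 to 8 rows; each row is the pose to reach, as a shift and turn from the pose commanded when the call began, along the tool's axes at that moment; what a row does not reach only later rows make up. A row lasts 1/12 s, in which the tool goes at most 41.7 mm and 7.16 degrees, less where a joint would pass 70% of its speed; a pose out of reach is approached as far as the arm can. A call with a gripper value outside its range is refused whole. "hand" is the opening, from 0 (shut) to 1 (fully open), set as the call begins (left out, the last holds). The fingers move at their own pace and stop on an object; "newtons" is the grip in N (left out, the last holds). Time passes only in rows, so rows that repeat a pose let the fingers close. It gives the time, the measured TCP pose, the force, the opening and the grip force at its end, in the units of the state.
- env.observe(): the state, without advancing time (a new reading comes with each control period).
- env.get_image(name): name is "scene" or "top" or "wrist"; returns a dict with "frame" (480x640x3 uint8, red, green, blue), "depth" (480x640 float32, m along the optical axis (not along the pixel's ray), 0 where there is no reading), "fovy" (degrees; the focal length in pixels is half the picture's height over the tangent of half this angle, whatever the lens; pixels are square), "cx", "cy" (the principal point, pixels), "k1" (the pictures are not rectified: a ray, as slopes to the right and down, at radius r is drawn at 1 + k1 r^2 times it, then the intrinsics apply), "cam_to_world" (4x4, takes a point from camera to world coordinates). Camera axes: x right, y down, z forward; pixel columns grow to the right and rows downward; lengths in m; the calibration is good to about 2 mm. A picture is of the moment at which its call begins.
- env.close_job(): hands the job in; it is judged then, once.
Trained networks look in the newest picture that a camera, given by its name, has taken for a name from the list of things; names that differ only in an ending like _2 or _b are one class to them, and where a whole thing is asked for, a point or a joint stands for the part that bears it (a point fixed in the world has none). Each returns a list of dicts, best first, with "score" (0 to 1); they miss things now and then, are a little off and sometimes report something else, mostly with a low value. They report only what shows in the picture. A call takes as long as a camera call.
- env.regions_of(camera, target): "pixels" (480x640 bool, what is visible of it) and "point" ([row, column] in pixels, amid what is visible of it).
The state is a dict: "time_s": time; "q": joint angles; "qvel": joint speeds; "joint_efforts": joint torques, N m; "position": TCP position; "tool_rot": TCP orientation; "ft_force": force on the tool from outside, world axes, zero at the start; "wrist_torque": the same for the moment, N m; "grip_width": finger opening in m; "gripper_force": force on a finger pad.
Only numpy, scipy, OpenCV 4.12 (cv2) and the standard library are available. Lean on these libraries where they do the work, as an engineer would, in place of code of your own. Each camera call takes 0.05 s, during which the arm holds its last target. There are 200 camera calls.

TASK

The blue phone stand has fallen on its back. Without gripping or lifting it, push its raised foot over so that it stands upright on its foot again, then push the standing stand back along the shelf until its whole foot is on the round cork mat. Leave the other things on the shelf where they are.

Things in the scene. Friction and masses are not known exactly. Their poses are not given: they have to be found in the camera images.
- phone_stand: Blue hard-silicone phone stand, L-shaped from the side, 80 mm wide (y), 0.26 kg. Axes as when standing: z up, front (toe) to its -x, back rest at +x. Origin: centre of the foot's underside. Foot: 85 mm long (x +-42.5), 12 thick, weighted. It starts lying on the rear face of its back rest, turned 75 degrees about its y from standing: foot in the air, origin 41 mm high.
- rest_top (a point): middle of the top edge of the back rest's rear face (standing: x +69.7, z 101 mm). The back rest is 105 mm long, 12 thick, 80 wide, rises from the heel edge and leans back 15 degrees. Lying at the start it is flat on the shelf.
- lip (a point): middle of the inner upper edge of the lip along the toe (standing: x -34.5, z 22 mm). The lip is 8 mm thick, 80 wide; its front is flush with the toe (x -42.5): one flat upright face 22 mm high. At the start the lip is the top of the raised foot, 76 to 88 mm high, pointing over the back rest.
- heel (a point): middle of the heel edge (x +42.5, z 0), on the shelf at the start: the edge it rocks over. A push of about 1 N on the lip, level, from above the back rest towards the foot's underside, tips it; after about 30 degrees (45 mm at the lip) it falls onto its foot by itself. The heel hardly slips, so the origin ends about 32 mm further to the front.
- cork_mat: Round cork mat 170 mm in diameter, fixed, 1 mm thin (things slide over it as on the bare shelf). Origin at its centre. It lies partly under the fallen back rest; once upright the stand must go 90 to 150 mm backwards (its own +x, up to 25 degrees off). Sliding takes under 4 N; pushed low on the toe's front face the stand slides without tipping.
- toe_a (a point): corner of the stand's foot underside, toe, +y side (x -42.5, y +40 mm in the stand's frame)
- toe_b (a point): corner of the stand's foot underside, toe, -y side
- heel_a (a point): corner of the stand's foot underside, heel, +y side (x +42.5, y +40 mm)
- heel_b (a point): corner of the stand's foot underside, heel, -y side
- fidget_cube: red plastic fidget cube, 36 mm, loose, origin at the centre of its underside; a bystander beside the mat
- incense_dish: white ceramic incense dish, 90 mm across, 26 mm high, loose, origin at the centre of its underside; a bystander beside the mat
- coaster_a: silver aluminium coaster, 92 mm across, 6 mm thick, loose, origin under its centre; a bystander beside the mat
- coaster_b: second silver aluminium coaster, 92 mm across, 6 mm thick, loose; a bystander beside the mat
- remote: black remote control, 165 x 44 x 18 mm, long along its x, loose; a bystander at the robot's right

How it is judged:
By the outcome, as a careful person would: the job done as asked, in the order asked, and still so for the second after the job is handed in, with the robot touching nothing.
It also fails if it takes over 51 s, if anything falls off the work surface, if the arm or the gripper's body presses on something with over 40 N, if the wrist force passes 120 N, or if a joint passes its speed limit or range.

## Working session

There is one attempt and no reset: what is moved stays moved. The work goes in short steps, Python scripts to look and compute and a tool call to move; the robot and the scene stay as the last step left them, time stands still between calls to the robot, and variables do not carry over. Pictures are saved under pics/ and viewed, at most 10 in all, crops included, and the job is handed in when it is done.

Besides the shell and the picture viewer there is one more tool, called after "Request:" as a command line: name --pt "numbers of a row" for each row, then --argument value for the rest. jog_arm: Moves the arm, as the interface text tells. Its arguments: {"type":"object","properties":{"targets":{"type":"array","items":{"type":"array","items":{"type":"number"}}},"hand":{"type":"number"},"newtons":{"type":"number"}},"required":["targets"]}

```bash
mkdir -p pics; cat > h.py <<'E'
import numpy as np, cv2
from rig import env
def cloud(im):
    h,w=im["depth"].shape; f=h/2/np.tan(np.radians(im["fovy"]/2))
    K=np.array([[f,0,im["cx"]],[0,f,im["cy"]],[0,0,1.]])
    v,u=np.mgrid[:h,:w]
    p=np.stack([u,v],-1).reshape(-1,1,2).astype(np.float64)
    s=cv2.undistortPoints(p,K,np.array([im["k1"],0,0,0,0.])).reshape(h,w,2)
    d=im["depth"]; c=np.stack([s[...,0]*d,s[...,1]*d,d],-1)
    T=np.array(im["cam_to_world"]); W=c@T[:3,:3].T+T[:3,3]; W[d==0]=np.nan
    return W
def save(im,n,crop=None,sc=1):
    a=im["frame"][...,::-1]
    if crop: a=a[crop[0]:crop[1],crop[2]:crop[3]]
    cv2.imwrite("pics/"+n,cv2.resize(a,None,fx=sc,fy=sc))
E
cat > m.py <<'E'
from h import *
np.set_printoptions(precision=4,suppress=True)
s=env.observe(); print(s["time_s"],s["position"]); print(s["tool_rot"])
for c in ["top","scene"]:
    im=env.get_image(c); W=cloud(im); save(im,c+"0.png")
    for t in ["phone_stand","cork_mat","fidget_cube","incense_dish","coaster_a","remote"]:
        for r in env.regions_of(c,t)[:2]:
            P=W[r["pixels"]]; P=P[~np.isnan(P[:,0])]
            if len(P): print(c,t,round(r["score"],2),r["point"],len(P),np.median(P,0),np.percentile(P,1,axis=0),np.percentile(P,99,axis=0))
E
python3 m.py
```

```text
0.0 [0.1617 0.5254 0.2307]
[[-0.9557  0.2944 -0.0008]
 [ 0.2944  0.9557 -0.0013]
 [ 0.0004 -0.0015 -1.    ]]
top phone_stand 0.88 [250.9, 308.3] 1785 [ 0.5234 -0.1278  0.0129] [ 0.456  -0.1791  0.0042] [ 0.583  -0.0773  0.0893]
top cork_mat 0.8 [283.2, 299.1] 2331 [ 0.4517 -0.1116 -0.0003] [ 0.3961 -0.206  -0.0077] [ 0.5395 -0.0452  0.0072]
top fidget_cube 0.57 [229.7, 217.5] 256 [0.5708 0.0891 0.0339] [0.5498 0.0697 0.0023] [0.5909 0.1095 0.0417]
top incense_dish 0.86 [236.5, 364.2] 1023 [ 0.5622 -0.2653  0.0132] [ 0.5208 -0.3042 -0.0014] [ 0.6016 -0.224   0.0295]
top coaster_a 0.78 [196.2, 350.4] 1107 [ 0.6678 -0.2354  0.0051] [ 0.625  -0.2794 -0.0035] [ 0.7124 -0.1931  0.0125]
top coaster_a 0.63 [285.3, 235.5] 1096 [0.4382 0.0411 0.0045] [ 0.3972 -0.0003 -0.0028] [0.4818 0.0825 0.0115]
top remote 0.87 [273.2, 485.3] 1387 [ 0.4732 -0.558   0.0165] [ 0.397  -0.606  -0.0027] [ 0.5521 -0.5103  0.0243]
scene phone_stand 0.95 [253.6, 313.6] 1600 [ 0.5536 -0.1073  0.0247] [ 0.4521 -0.1793  0.0019] [ 0.5869 -0.0668  0.0889]
scene cork_mat 0.83 [260.1, 346.5] 1470 [ 0.4487 -0.0898  0.0024] [ 0.3945 -0.2041 -0.0008] [ 0.5498 -0.0386  0.0121]
scene fidget_cube 0.75 [327.4, 350.8] 494 [0.5784 0.1039 0.0336] [0.5533 0.0802 0.0061] [0.5933 0.1164 0.0406]
scene incense_dish 0.7 [229.2, 272.7] 585 [ 0.5574 -0.2741  0.0162] [ 0.523  -0.3014  0.0046] [ 0.6002 -0.2178  0.0285]
scene coaster_a 0.9 [254.1, 235.2] 852 [ 0.6698 -0.2284  0.0074] [ 0.6239 -0.2787  0.0003] [ 0.712  -0.1874  0.0103]
scene coaster_a 0.84 [296.3, 389.6] 1114 [0.4414 0.0499 0.0075] [0.3963 0.0041 0.0018] [0.483  0.0908 0.0106]
scene remote 0.92 [177.1, 253.7] 640 [ 0.4792 -0.5464  0.0182] [ 0.387  -0.6245 -0.0003] [ 0.5536 -0.5026  0.0231]
```

View images.

```bash
cat > m2.py <<'E'
from h import *
np.set_printoptions(precision=4,suppress=True)
ims=[]
for c in ["top","scene"]:
    im=env.get_image(c); W=cloud(im); ims.append(im)
    r=env.regions_of(c,"phone_stand")[0]; P=W[r["pixels"]]; P=P[~np.isnan(P[:,0])]
    for lo,hi in [(-.01,.022),(.022,.07),(.07,.1)]:
        Q=P[(P[:,2]>lo)&(P[:,2]<hi)]
        if len(Q)>10:
            b=cv2.minAreaRect((Q[:,:2]*1000).astype(np.float32)); print(c,lo,len(Q),Q.mean(0),b,"\n",cv2.boxPoints(b).round(1).tolist())
    r=env.regions_of(c,"cork_mat")[0]; P=W[r["pixels"]]; P=P[~np.isnan(P[:,0])]
    cn,_=cv2.findContours(r["pixels"].astype(np.uint8),cv2.RETR_EXTERNAL,cv2.CHAIN_APPROX_NONE)
    print("mat box",np.percentile(P,.3,axis=0),np.percentile(P,99.7,axis=0))
a=[cv2.resize(i["frame"][140:360,170:420,::-1],None,fx=1.6*1,fy=1.6) for i in ims]
cv2.imwrite("pics/a.png",np.hstack(a))
E
python3 m2.py
```

```text
top -0.01 1351 [ 0.5062 -0.1327  0.0111] ((523.1724243164062, -126.54346466064453), (140.45831298828125, 80.9958267211914), 21.57752227783203) 
 [[443.0, -114.69999694824219], [472.79998779296875, -190.0], [603.4000244140625, -138.39999389648438], [573.5999755859375, -63.099998474121094]]
top 0.022 158 [ 0.5545 -0.1136  0.0382] ((516.0807495117188, -119.99758911132812), (103.92225646972656, 74.2938003540039), 8.597280502319336) 
 [[459.20001220703125, -91.0], [470.29998779296875, -164.5], [573.0, -149.0], [561.9000244140625, -75.5]]
top 0.07 310 [ 0.5668 -0.1104  0.0838] ((567.4164428710938, -109.6959228515625), (23.238388061523438, 76.72965240478516), 21.310382843017578) 
 [[542.5999755859375, -78.19999694824219], [570.5, -149.6999969482422], [592.2000122070312, -141.1999969482422], [564.2999877929688, -69.69999694824219]]
mat box [ 0.396  -0.2061 -0.0083] [ 0.5417 -0.0431  0.0085]
scene -0.01 815 [ 0.5037 -0.1212  0.0121] ((516.527587890625, -164.53359985351562), (128.08660888671875, 156.9095001220703), 21.040264129638672) 
 [[428.6000061035156, -114.30000305175781], [484.8999938964844, -260.79998779296875], [604.5, -214.8000030517578], [548.0999755859375, -68.30000305175781]]
scene 0.022 406 [ 0.5647 -0.0996  0.0464] ((565.5034790039062, -105.27212524414062), (22.58757781982422, 82.59403228759766), 25.529329299926758) 
 [[537.5, -72.9000015258789], [573.0999755859375, -147.39999389648438], [593.5, -137.6999969482422], [557.9000244140625, -63.099998474121094]]
scene 0.07 402 [ 0.5681 -0.1001  0.0833] ((567.060302734375, -104.03892517089844), (24.38056755065918, 81.5440673828125), 22.282838821411133) 
 [[540.2999877929688, -70.9000015258789], [571.2000122070312, -146.39999389648438], [593.7999877929688, -137.10000610351562], [562.9000244140625, -61.70000076293945]]
mat box [ 0.3936 -0.2057 -0.0012] [ 0.5577 -0.0379  0.0127]
```

View pics/a.png

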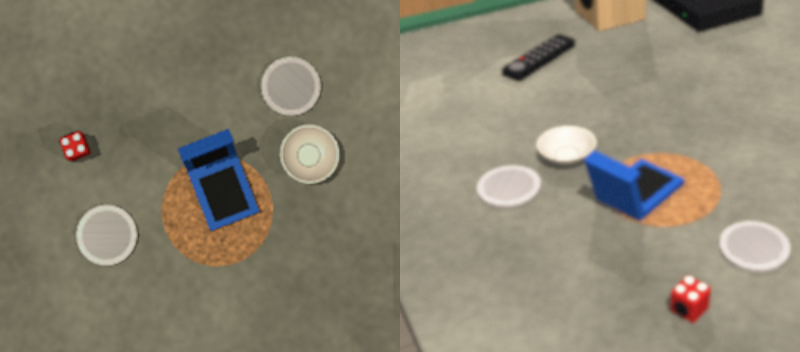

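The top view (left half) shows the blue stand on its back: the raised foot is at about (210,150) and the rest reaches to (225,205) on the cork mat, centred near (217,210). The dish, coasters and cube are clear of the path. The stand's front points to about +21.5° in world axes. The heel is at about (0.557,-0.111) and the mat centre at about (0.481,-0.123).

Request:
jog_arm --pt "-2.92 -2.73 0 0 0 -4.83" --pt "-5.84 -5.46 0 0 0 -9.66" --pt "-8.76 -8.19 0 0 0 -14.5" --pt "-11.68 -10.92 0 0 0 -19.3" --pt "-14.6 -13.65 0 0 0 -24.1" --pt "-17.52 -16.38 0 0 0 -29" --pt "-20.44 -19.11 0 0 0 -33.8" --pt "-23.36 -21.84 0 0 0 -38.6" --hand 0.5

```text
time_s: 1.67
position: [0.3211, 0.2468, 0.2316]
tool_rot: [[-0.929, -0.37, 0.001], [-0.37, 0.929, 0.0], [-0.001, -0.0, -1.0]]
ft_force: [1.3, 0.7, 0.6]
grip_width: 0.0429
gripper_force: 0.0
```

Request:
jog_arm --pt "-0.57 -3.96 0 0 0 0" --pt "-1.14 -7.92 0 0 0 0" --pt "-1.71 -11.88 0 0 0 0" --pt "-2.28 -15.84 0 0 0 0" --pt "-2.85 -19.8 0 0 0 0" --pt "-3.42 -23.76 0 0 0 0" --pt "-3.99 -27.72 0 0 0 0" --pt "-4.56 -31.68 0 0 0 0"

```text
time_s: 2.33
position: [0.4794, -0.0318, 0.2315]
tool_rot: [[-0.931, -0.365, 0.0], [-0.365, 0.931, -0.0], [-0.0, -0.0, -1.0]]
ft_force: [0.6, 0.2, -0.6]
grip_width: 0.0428
gripper_force: 0.0
```

Request:
jog_arm --pt "-0.5 -3.5 0 0 0 0" --pt "-1.0 -7.0 0 0 0 0" --pt "-1.4 -10.3 0 0 0 0" --pt "-1.4 -10.3 0 0 0 0" --pt "-1.4 -10.3 0 0 0 0"

```text
time_s: 2.75
position: [0.5298, -0.1218, 0.2307]
tool_rot: [[-0.932, -0.363, -0.001], [-0.363, 0.932, 0.0], [0.001, 0.001, -1.0]]
ft_force: [-0.1, 0.6, 1.1]
grip_width: 0.043
gripper_force: 0.0
```

```bash
cat > m3.py <<'E'
from h import *
np.set_printoptions(precision=4,suppress=True)
s=env.observe(); print(s["time_s"],s["position"],s["ft_force"])
im=env.get_image("wrist"); W=cloud(im); save(im,"w1.png")
for r in env.regions_of("wrist","phone_stand")[:1]:
    P=W[r["pixels"]]; P=P[~np.isnan(P[:,0])]; print(r["score"],len(P))
    for lo,hi in [(-.01,.03),(.074,.1)]:
        Q=P[(P[:,2]>lo)&(P[:,2]<hi)]
        b=cv2.minAreaRect((Q[:,:2]*1000).astype(np.float32)); print(lo,len(Q),Q.mean(0),b,cv2.boxPoints(b).round(1).tolist())
f=np.array([.93,.368])
for r in env.regions_of("wrist","lip")[:1]: print("lip",r["score"],W[tuple(np.int32(r["point"]))])
for c in ["wrist"]:
    for r in env.regions_of(c,"cork_mat")[:1]:
        P=W[r["pixels"]]; P=P[~np.isnan(P[:,0])];print(np.percentile(P,.3,axis=0),np.percentile(P,99.7,axis=0))
E
python3 m3.py
```

```text
2.75 [ 0.5298 -0.1218  0.2307] [-0.1158  0.5631  1.0702]
0.6 14240
-0.01 9586 [ 0.507  -0.1297  0.0136] ((524.7757568359375, -117.09175872802734), (143.16452026367188, 91.2582015991211), 22.95504379272461) [[441.1000061035156, -103.0], [476.70001220703125, -187.0], [608.5, -131.1999969482422], [572.9000244140625, -47.20000076293945]]
0.074 2608 [ 0.5655 -0.1058  0.0854] ((566.9747924804688, -105.6133041381836), (23.259492874145508, 80.281005859375), 21.3388729095459) [[541.5, -72.5], [570.7000122070312, -147.1999969482422], [592.4000244140625, -138.8000030517578], [563.2000122070312, -64.0]]
lip 0.8 [ 0.5293 -0.1217  0.0127]
[ 0.3939 -0.2036 -0.0006] [ 0.5471 -0.0386  0.0038]
```

View pics/w1.png

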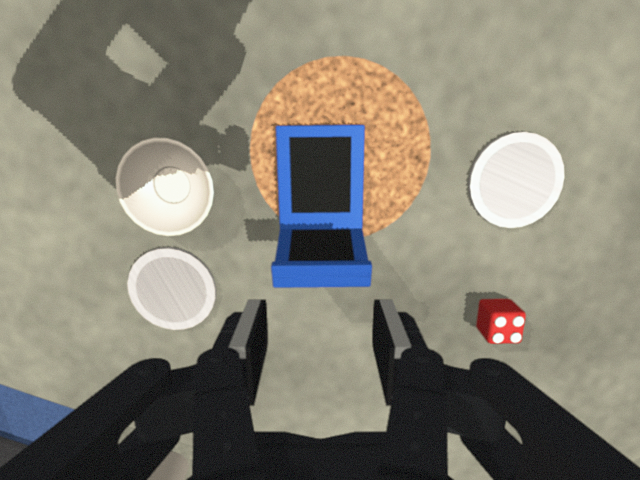

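The wrist view shows the lip edge at about row 265, columns 273–371, centred between the fingers. The measured yaw is 21.4° and the heel is at (0.556,-0.110), which agrees with the first fix. I'm lowering the fingers behind the lip.

Request:
jog_arm --pt "0 0 3.5 0 0 0" --pt "0 0 7 0 0 0" --pt "0 0 10.5 0 0 0" --pt "0 0 14 0 0 0" --pt "0 0 16 0 0 0" --pt "0 0 17.4 0 0 0" --pt "0 0 17.4 0 0 0"

```text
time_s: 3.53
position: [0.528, -0.1191, 0.055]
tool_rot: [[-0.93, -0.366, -0.005], [-0.366, 0.93, 0.002], [0.003, 0.004, -1.0]]
ft_force: [0.2, -0.2, 0.9]
grip_width: 0.0427
gripper_force: 0.0
```

Request:
jog_arm --pt "-0.5 0 0 0 0 0" --pt "-1 0 0 0 0 0" --pt "-1.5 0 0 0 0 0" --pt "-2 0 0 0 0 0" --pt "-2.5 0 0 0 0 0" --pt "-3 0 0 0 0 0"

```text
time_s: 4.03
position: [0.5581, -0.1093, 0.0578]
tool_rot: [[-0.931, -0.366, 0.001], [-0.366, 0.931, -0.0], [-0.001, -0.001, -1.0]]
ft_force: [-0.2, -0.1, -1.3]
grip_width: 0.0427
gripper_force: 0.2
```

```bash
python3 - <<'E'
from h import *
im=env.get_image("scene"); save(im,"s1.png",(150,350,200,450),2.5)
s=env.observe(); print(s["position"],s["ft_force"])
E
```

```text
[ 0.55873799 -0.10915814  0.05765137] [ 0.42002772 -0.33593927 -0.66513847]
```

View pics/s1.png

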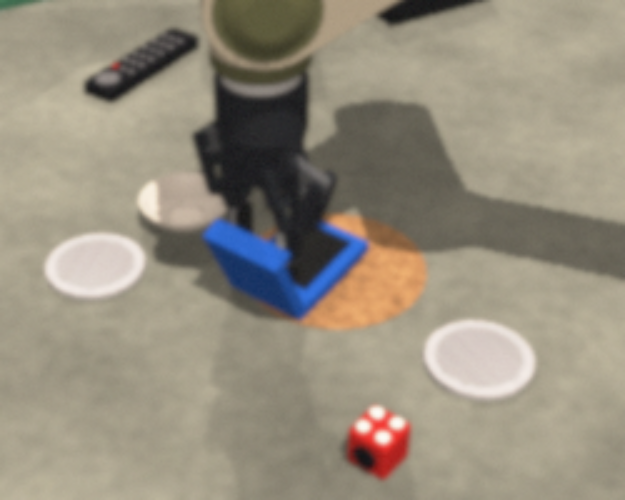

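The picture shows both fingers inside the L, behind the lip (about (245,235)), and the stand still where it was. I'll keep pushing towards the front.

Request:
jog_arm --pt "-0.5 0 0 0 0 0" --pt "-1 0 0 0 0 0" --pt "-1.5 0 0 0 0 0" --pt "-2 0 0 0 0 0" --pt "-2.4 0 0 0 0 0" --pt "-2.8 0 0 0 0 0" --pt "-3.2 0 0 0 0 0" --pt "-3.2 0 0 0 0 0"

```text
time_s: 4.75
position: [0.5878, -0.0976, 0.0573]
tool_rot: [[-0.931, -0.366, 0.0], [-0.366, 0.931, -0.0], [-0.0, -0.0, -1.0]]
ft_force: [0.6, -0.4, 0.3]
grip_width: 0.0428
gripper_force: 0.0
```

```bash
python3 - <<'E'
from h import *
im=env.get_image("scene"); save(im,"s2.png",(150,350,200,450),2.5)
s=env.observe(); print(s["position"],s["ft_force"])
E
```

```text
[ 0.58748645 -0.09771487  0.05727343] [ 1.07791702e+00 -4.82330524e-01  9.79775351e-04]
```

View pics/s2.png

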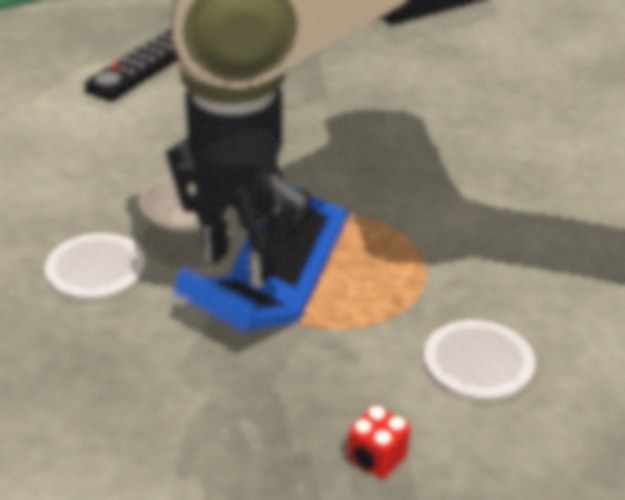

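The stand is mid-fall onto its foot: the lip is low at about (215,300) and the rest is rising. I'll let it settle, then raise the fingers and look.

Request:
jog_arm --pt "0 0 0 0 0 0" --pt "0 0 0 0 0 0" --pt "0 0 0 0 0 0" --pt "0 0 0 0 0 0"

```text
time_s: 5.13
position: [0.5871, -0.0979, 0.0574]
tool_rot: [[-0.931, -0.365, -0.0], [-0.365, 0.931, -0.0], [0.0, 0.0, -1.0]]
ft_force: [-0.3, 0.3, -0.7]
grip_width: 0.0426
gripper_force: 0.0
```

Request:
jog_arm --pt "0 0 -2 0 0 0" --pt "0 0 -5 0 0 0" --pt "0 0 -8 0 0 0" --pt "-2 0 -10 0 0 0" --pt "-5 0 -10 0 0 0" --pt "-8 0 -10 0 0 0" --pt "-8 0 -10 0 0 0" --pt "-8 0 -10 0 0 0"

```text
time_s: 5.8
position: [0.6621, -0.0681, 0.1566]
tool_rot: [[-0.93, -0.366, -0.001], [-0.366, 0.93, 0.0], [0.001, 0.0, -1.0]]
ft_force: [-0.5, -0.5, -0.3]
grip_width: 0.0428
gripper_force: 0.0
```

```bash
cat > m4.py <<'E'
from h import *
import sys
np.set_printoptions(precision=4,suppress=True)
s=env.observe(); print(s["time_s"],s["position"],s["ft_force"])
out=[]
for c in sys.argv[2:]:
    im=env.get_image(c); W=cloud(im); out.append(cv2.resize(im["frame"][120:360,170:420] if c!="wrist" else im["frame"],(400,384 if c!="wrist" else 300)))
    for r in env.regions_of(c,"phone_stand")[:1]:
        P=W[r["pixels"]]; P=P[~np.isnan(P[:,0])]; print(c,r["score"],len(P))
        for lo,hi in [(-.01,.03),(.03,.09),(.09,.12)]:
            Q=P[(P[:,2]>lo)&(P[:,2]<hi)]
            if len(Q)<10: continue
            b=cv2.minAreaRect((Q[:,:2]*1000).astype(np.float32)); print(lo,len(Q),Q.mean(0),b[1],b[2],cv2.boxPoints(b).round(0).tolist())
    for t in ["toe_a","heel_a","cork_mat"]:
        for r in env.regions_of(c,t)[:2]:
            if t=="cork_mat":
                P=W[r["pixels"]]; P=P[~np.isnan(P[:,0])]; print("mat",np.percentile(P,.3,axis=0),np.percentile(P,99.7,axis=0))
            else: print(t,r["score"],W[tuple(np.int32(r["point"]))])
h=max(o.shape[0] for o in out)
cv2.imwrite("pics/"+sys.argv[1],np.hstack([cv2.copyMakeBorder(o,0,h-o.shape[0],0,0,0) for o in out])[...,::-1])
E
python3 m4.py b.png scene wrist
```

```text
5.8 [ 0.6621 -0.0681  0.1566] [-0.5154 -0.4767 -0.3174]
scene 0.83 2473
-0.01 1307 [ 0.5969 -0.0899  0.0148] (280.853515625, 108.85181427001953) 47.35666275024414 [[405.0, -220.0], [485.0, -294.0], [675.0, -87.0], [595.0, -13.0]]
0.03 855 [ 0.5535 -0.1059  0.0603] (29.556583404541016, 81.94806671142578) 28.089693069458008 [[523.0, -80.0], [561.0, -152.0], [587.0, -138.0], [549.0, -66.0]]
0.09 311 [ 0.5431 -0.1121  0.0993] (19.184799194335938, 80.49199676513672) 20.919076919555664 [[518.0, -80.0], [547.0, -156.0], [565.0, -149.0], [536.0, -74.0]]
toe_a 0.93 [ 0.5688 -0.1197  0.022 ]
heel_a 0.82 [ 0.572  -0.1187  0.0183]
mat [ 0.3947 -0.193  -0.0012] [ 0.5376 -0.0374  0.0058]
mat [ 0.5221 -0.3456 -0.0007] [ 0.6649 -0.0399  0.2155]
wrist 0.68 24937
-0.01 13120 [ 0.5994 -0.0923  0.0146] (84.79513549804688, 80.5068359375) 21.85039520263672 [[548.0, -70.0], [578.0, -144.0], [657.0, -113.0], [627.0, -38.0]]
0.03 6713 [ 0.5557 -0.1101  0.0639] (17.875261306762695, 79.84099578857422) 21.491043090820312 [[534.0, -76.0], [563.0, -150.0], [580.0, -144.0], [550.0, -69.0]]
0.09 5104 [ 0.5455 -0.1145  0.1003] (10.729386329650879, 79.86077117919922) 21.332914352416992 [[526.0, -79.0], [555.0, -154.0], [565.0, -150.0], [536.0, -75.0]]
toe_a 0.8 [ 0.5661 -0.1053  0.021 ]
heel_a 0.58 [ 0.5666 -0.1065  0.0205]
```

View pics/b.png

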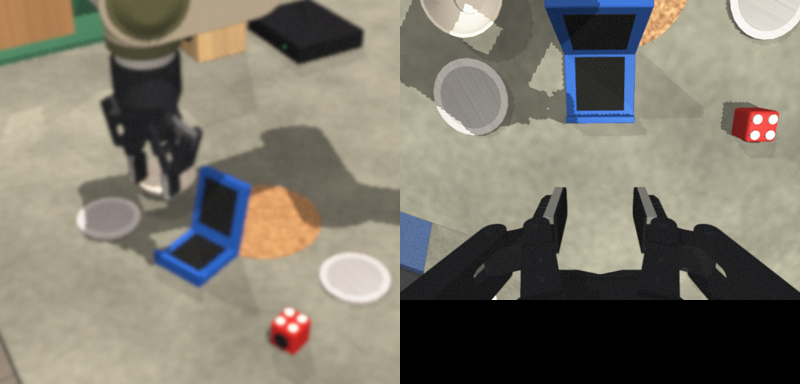

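The stand is upright on its foot: centre about (0.603,-0.091), yaw 21.5°. The mat centre is about (0.480,-0.122), so the push is roughly 126 mm back and 16 mm along tool +y. I'll back off, lower in front of the toe, then push.

Request:
jog_arm --pt "-1.5 0 2 0 0 0" --pt "-2 0 5 0 0 0" --pt "-2 0 8 0 0 0" --pt "-2 0 11 0 0 0" --pt "-2 0 13 0 0 0" --pt "-2 0 14.4 0 0 0" --pt "-2 0 15 0 0 0" --pt "-2 0 15 0 0 0"

```text
time_s: 6.97
position: [0.6797, -0.0612, 0.006]
tool_rot: [[-0.931, -0.365, -0.002], [-0.365, 0.931, 0.001], [0.002, 0.001, -1.0]]
ft_force: [1.0, 0.3, 0.4]
grip_width: 0.0428
gripper_force: 0.0
```

Request:
jog_arm --pt "0.6 0 0 0 0 0" --pt "1.2 0 0 0 0 0" --pt "1.8 0 0 0 0 0" --pt "2.4 0 0 0 0 0" --pt "3 0 0 0 0 0" --pt "3.5 0 0 0 0 0" --pt "4 0 0 0 0 0"

```text
time_s: 7.55
position: [0.643, -0.0762, 0.0078]
tool_rot: [[-0.931, -0.365, 0.001], [-0.365, 0.931, -0.0], [-0.001, -0.001, -1.0]]
ft_force: [1.2, 0.2, 1.5]
grip_width: 0.0422
gripper_force: 1.1
```

```bash
python3 m4.py c.png scene wrist
```

```text
7.55 [ 0.643  -0.0762  0.0078] [1.2074 0.1795 1.5046]
scene 0.64 1712
-0.01 582 [ 0.5813 -0.0767  0.0153] (252.5981903076172, 90.28211975097656) 35.65259552001953 [[401.0, -171.0], [454.0, -245.0], [659.0, -97.0], [606.0, -24.0]]
0.03 839 [ 0.5481 -0.1073  0.0609] (109.81998443603516, 81.82886505126953) 27.79888153076172 [[517.0, -81.0], [555.0, -153.0], [652.0, -102.0], [614.0, -30.0]]
0.09 290 [ 0.5375 -0.1126  0.0994] (17.851261138916016, 79.42980194091797) 19.512346267700195 [[514.0, -80.0], [541.0, -155.0], [558.0, -149.0], [531.0, -74.0]]
toe_a 0.62 [ 0.5517 -0.109   0.045 ]
heel_a 0.87 [ 0.5546 -0.1124  0.0521]
mat [ 0.3937 -0.1894 -0.001 ] [ 0.5387 -0.0375  0.014 ]
wrist 0.6 74888
-0.01 53210 [ 0.5923 -0.0951  0.0147] (112.69876098632812, 115.39614868164062) 23.647497177124023 [[511.0, -57.0], [557.0, -163.0], [660.0, -117.0], [614.0, -12.0]]
0.03 21678 [ 0.5533 -0.1105  0.0488] (10.249429702758789, 80.08318328857422) 21.4951171875 [[535.0, -75.0], [564.0, -149.0], [573.0, -146.0], [544.0, -71.0]]
toe_a 0.68 [ 0.5755 -0.102   0.014 ]
heel_a 0.66 [ 0.5752 -0.1022  0.013 ]
mat [ 0.5035 -0.0734 -0.0003] [ 0.5412 -0.0412  0.0433]
mat [ 0.537  -0.1466  0.0111] [ 0.6414 -0.047   0.0623]
```

View pics/c.png

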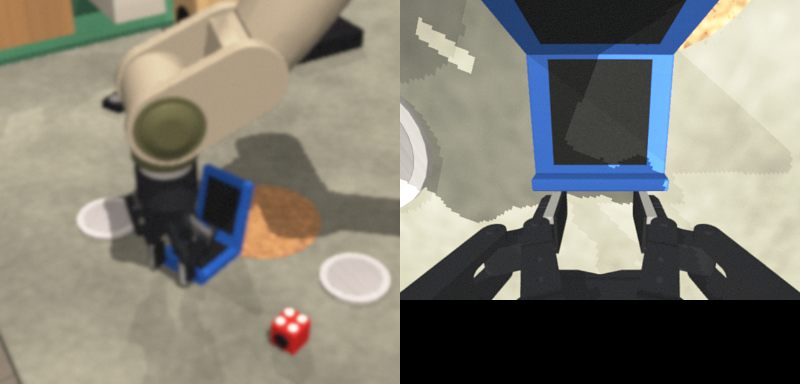

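Both fingertips are on the toe's front face (wrist view about (550,190) and (645,190)) and the stand slides upright. I'll continue with the small sideways component.

Request:
jog_arm --pt "0.6 0.08 0 0 0 0" --pt "1.2 0.16 0 0 0 0" --pt "1.8 0.24 0 0 0 0" --pt "2.4 0.32 0 0 0 0" --pt "3 0.4 0 0 0 0" --pt "3.6 0.48 0 0 0 0" --pt "4.2 0.56 0 0 0 0" --pt "4.8 0.64 0 0 0 0"

```text
time_s: 8.72
position: [0.5954, -0.0877, 0.0074]
tool_rot: [[-0.931, -0.365, 0.0], [-0.365, 0.931, -0.0], [-0.0, -0.0, -1.0]]
ft_force: [1.4, -0.1, -1.0]
grip_width: 0.0427
gripper_force: 0.6
```

Request:
jog_arm --pt "0.6 0.08 0 0 0 0" --pt "1.2 0.16 0 0 0 0" --pt "1.8 0.24 0 0 0 0" --pt "2.4 0.32 0 0 0 0" --pt "3 0.4 0 0 0 0" --pt "3.6 0.48 0 0 0 0" --pt "4.2 0.56 0 0 0 0" --pt "4.5 0.64 0 0 0 0"

```text
time_s: 9.38
position: [0.551, -0.0982, 0.0073]
tool_rot: [[-0.931, -0.365, -0.0], [-0.365, 0.931, 0.0], [0.0, 0.0, -1.0]]
ft_force: [1.9, 0.9, -0.5]
grip_width: 0.0427
gripper_force: 0.6
```

```bash
python3 m4.py d.png scene wrist top
```

```text
9.3833 [ 0.551  -0.0982  0.0073] [ 1.886   0.9023 -0.533 ]
scene 0.71 1413
-0.01 495 [ 0.4958 -0.0989  0.0147] (263.2522888183594, 91.25567626953125) 34.402164459228516 [[298.0, -196.0], [349.0, -272.0], [567.0, -123.0], [515.0, -48.0]]
0.03 647 [ 0.4541 -0.1252  0.062 ] (23.023149490356445, 72.65129089355469) 23.337697982788086 [[431.0, -100.0], [459.0, -167.0], [480.0, -158.0], [452.0, -91.0]]
0.09 271 [ 0.4456 -0.1331  0.0992] (146.1918487548828, 56.46927261352539) 67.2629623413086 [[406.0, -154.0], [458.0, -175.0], [515.0, -40.0], [462.0, -19.0]]
toe_a 0.94 [ 0.4574 -0.1281  0.05  ]
heel_a 0.6 [ 0.4597 -0.133   0.0505]
mat [ 0.3911 -0.1789 -0.0008] [ 0.5601 -0.036   0.0057]
wrist 0.94 74722
-0.01 53377 [ 0.5008 -0.1173  0.0147] (108.85610961914062, 127.18782043457031) 21.86323356628418 [[421.0, -80.0], [468.0, -198.0], [569.0, -158.0], [522.0, -40.0]]
0.03 21345 [ 0.462  -0.1327  0.0485] (10.15599536895752, 80.10816192626953) 21.49759864807129 [[443.0, -97.0], [473.0, -171.0], [482.0, -168.0], [453.0, -93.0]]
toe_a 0.73 [ 0.484  -0.1242  0.013 ]
heel_a 0.93 [ 0.4843 -0.1241  0.0137]
heel_a 0.69 [ 0.4711 -0.0792  0.001 ]
mat [ 0.4162 -0.2051 -0.0003] [ 0.5597 -0.0374  0.012 ]
top 0.68 644
-0.01 260 [ 0.4893 -0.1468  0.012 ] (43.782630920410156, 53.14562225341797) 20.676877975463867 [[461.0, -122.0], [480.0, -172.0], [521.0, -156.0], [502.0, -107.0]]
0.03 162 [ 0.4604 -0.1442  0.0613] (18.09430694580078, 71.72550964355469) 21.373674392700195 [[438.0, -111.0], [464.0, -178.0], [481.0, -172.0], [454.0, -105.0]]
0.09 214 [ 0.4445 -0.1453  0.1001] (16.523975372314453, 76.52626037597656) 20.468128204345703 [[424.0, -111.0], [451.0, -183.0], [466.0, -177.0], [439.0, -105.0]]
toe_a 0.98 [ 0.4673 -0.1406  0.0326]
heel_a 0.7 [ 0.4699 -0.1429  0.0269]
mat [ 0.3937 -0.2084 -0.0084] [ 0.5442 -0.0827  0.3331]
```

Request:
jog_arm --pt "0.5 0.07 0 0 0 0" --pt "1 0.15 0 0 0 0" --pt "1.5 0.22 0 0 0 0" --pt "1.9 0.3 0 0 0 0" --pt "2.2 0.3 0 0 0 0" --pt "2.2 0.3 0 0 0 0"

```text
time_s: 10.63
position: [0.5295, -0.1034, 0.0074]
tool_rot: [[-0.931, -0.365, -0.001], [-0.365, 0.931, 0.0], [0.001, 0.0, -1.0]]
ft_force: [0.8, -0.6, -1.2]
grip_width: 0.0428
gripper_force: 0.0
```

Request:
jog_arm --pt "-0.5 0 0 0 0 0" --pt "-1.5 0 0 0 0 0" --pt "-3 0 -1 0 0 0" --pt "-5 0 -4 0 0 0" --pt "-7 0 -8 0 0 0" --pt "-9 0 -11 0 0 0" --pt "-10 0 -14 0 0 0" --pt "-10 0 -16 0 0 0"

```text
time_s: 11.3
position: [0.6261, -0.0654, 0.1707]
tool_rot: [[-0.93, -0.367, 0.005], [-0.367, 0.93, -0.001], [-0.004, -0.003, -1.0]]
ft_force: [-0.1, -1.0, -0.7]
grip_width: 0.0429
gripper_force: 0.0
```

```bash
python3 m4.py e.png scene wrist
```

```text
11.3 [ 0.6261 -0.0654  0.1707] [-0.136  -0.9845 -0.7117]
scene 0.56 2184
-0.01 1111 [ 0.4764 -0.1189  0.0151] (290.8779296875, 105.02903747558594) 40.10862731933594 [[264.0, -234.0], [332.0, -314.0], [554.0, -127.0], [487.0, -46.0]]
0.03 795 [ 0.4348 -0.1358  0.0603] (26.42947006225586, 81.8731689453125) 26.355464935302734 [[405.0, -108.0], [442.0, -181.0], [465.0, -170.0], [429.0, -96.0]]
0.09 278 [ 0.4241 -0.14    0.099 ] (19.232376098632812, 81.71958923339844) 20.242406845092773 [[399.0, -109.0], [428.0, -185.0], [446.0, -179.0], [417.0, -102.0]]
toe_a 0.64 [ 0.4473 -0.1384  0.0255]
toe_a 0.48 [0.5797 0.1041 0.0392]
heel_a 0.71 [ 0.4458 -0.1408  0.0262]
mat [ 0.3908 -0.2073 -0.0009] [ 0.5598 -0.0373  0.0155]
wrist 0.81 8488
-0.01 8488 [ 0.4986 -0.1149  0.0146] (46.874385833740234, 84.87538146972656) 21.553234100341797 [[461.0, -85.0], [492.0, -164.0], [536.0, -147.0], [505.0, -68.0]]
toe_a 0.87 [ 0.4966 -0.1147  0.0135]
heel_a 0.81 [ 0.4977 -0.1158  0.0133]
mat [ 0.4454 -0.1979 -0.0005] [ 0.5612 -0.0377  0.0039]
mat [ 0.4644 -0.1579  0.0026] [ 0.532  -0.0726  0.024 ]
```

View pics/e.png

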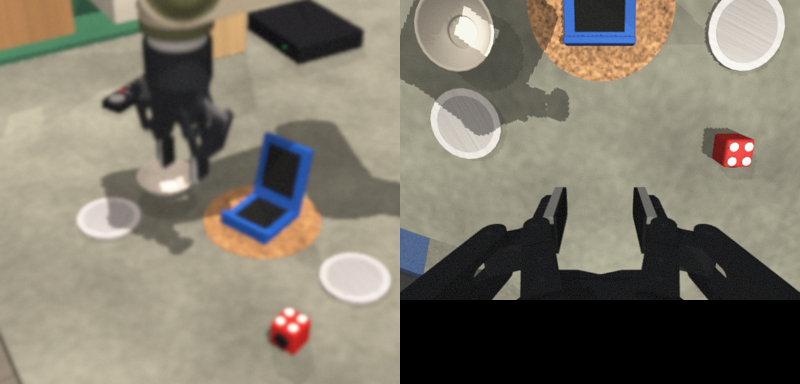

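The stand is upright and centred on the mat: centre (0.481,-0.123), mat (0.476,-0.122), cork visible all round the foot. The bystanders are untouched and the gripper is clear, so I'm handing in.

```bash
python3 -c "
from rig import env
print(env.close_job())"
```

```text
the job is handed in; nothing more can be done
None
```

The phone stand was tipped upright and pushed back until its whole foot was on the cork mat, about 5 mm off centre; no other item was touched, and the job was handed in at about 11 s of the 51 s allowed.

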